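# Clamp the spray manifold into the wash fixture

### The arm

A 6-joint arm with a two-finger parallel gripper is mounted at the origin on the work surface. World frame = base frame: x ahead of the robot, y to its left, z up, the work surface at z = 0. Lengths are in m, angles in rad, forces in N, time in s.
With the tool pointing down it reaches from about 0.375 to 0.975 m from the base axis. Payload 3.8 kg.
Tool frame: the origin (TCP) lies midway between the tips of the shut fingers; the grasp point (between the pads) lies 19 mm behind it; z points along the fingers, y is the line along which they close (so a half turn about z gives the same grasp; the last joint's range is limited). The gripper opens to 88 mm and grips with 3 to 60 N. Pads are 18 mm wide; open, the fingers measure 123 mm over their backs; the gripper's body (75 mm by 187 mm) begins 45 mm behind the grasp point.
Start: joints at [1.222, 0.264, 1.604, -0, 1.274, -0.037], TCP at [0.207, 0.642, 0.239] pointing down, gripper open.
Joint ranges: [-2.63, 2.63], [-0.94, 2.18], [0.31, 2.57], [-1.31, 4.45], [0, 2.66], [-2.55, 2.55]. Speed limits (rad/s): [2.57, 2.57, 3.14, 3.14, 3.14, 3.14].

### API

Orientations are given as a rotation vector (axis times angle).
In Python, from cell import manip, inverse_kinematics, cams, order gives the robot as it stands. Calls block until the motion is done:
- manip.move_pose(position, orientation): joint-space move of the TCP to a pose.
- manip.move_linear(position, rate=0.15, rot=None): straight line of the TCP; rot=None keeps the orientation; rate is the mean speed in m/s.
- manip.set_joints(angles): joint-space move.
- manip.set_gripper(opening, force=None): finger opening in m; force is the grip in N (None keeps the last); returns when the fingers have stopped.
- manip.dwell(seconds).
- inverse_kinematics(position, orientation): joint angles nearest the present ones, or None.
- manip.state(): the state.
- cams.capture(name): name is "scene" or "top" or "wrist"; returns a dict with "image" (400x640x3 uint8, blue, green, red), "z_map" (400x640 float32, m along the optical axis (not along the pixel's ray), 0 where there is no reading), "intrinsics" (3x3 intrinsics, pixels), "position" and "orientation" of the camera in the world; the wrist camera has in their place "T_tool_cam" (4x4, takes a point from camera to tool coordinates, whose origin is the TCP and whose axes are the flange's). Camera axes: x right, y down, z forward; pixel columns grow to the right and rows downward; lengths in m; the calibration is good to about 2 mm. A picture is of the moment at which its call begins: read the wrist's pose just before it.
A pose or a line that the arm cannot do raises manip.IKError and nothing moves.
- order.close_job(): hands the job in; it is judged then, once.
The state is a dict: "clock": time; "joint_pos": joint angles; "joint_velocities": joint speeds; "tau": joint torques, N m; "tool_pos": TCP position; "tcp_rot": TCP orientation; "contact_force": force on the tool from outside, world axes, zero at the start; "moment": the same for the moment, N m; "gripper_width": finger opening in m; "grasp_force": force on a finger pad.
Only numpy, scipy, OpenCV 4.12 (cv2) and the standard library are available. Lean on these libraries where they do the work, as an engineer would, in place of code of your own. Each camera call takes 0.05 s, during which the arm holds its last target. There are 200 camera calls.

### The job

Get the aluminium spray manifold block ready for the ultrasonic bath: with the clamp still open, gently slide the block along its channel until it is flush against the yellow end stop, then press the red clamp handle down past its dead point until it locks and the rubber pad holds the block by itself. Keep every push on the block, the fixture and the clamp under 22 N, leave the bottle, the beaker and the brush alone, and let go of everything at the end.

Things in the scene. Friction and masses are not known exactly. Their poses are not given: they have to be found in the camera images.
- fixture: Wash fixture: blue plate bolted to the table, 12 mm thick, x -150 to 65, y -110 to 75 mm in its frame; origin on the table surface. Its x axis is the block's sliding direction towards the end stop, z up. Yellow guide rails (tops at z = 22 mm) form a channel 43 mm wide along x, centred on y = 30 mm. A steel toggle clamp stands at x = 0 on the channel's -y side.
- stop (a point): Centre of the yellow end stop's face, at x = 60, y = 30, z = 26 mm of the fixture; the stop's top is at z = 40 mm. The block's leading end must be flush on this face.
- pivot (a point): Pivot of the clamp handle, at x = 0, y = -80, z = 71 mm of the fixture, turning about the fixture's x axis. The handle points to the fixture's -y and up: a steel lever out to 45 mm from the pivot, then a flat red plastic grip from 45 to 130 mm, 24 mm wide (along x), 16 mm thick. It is pushed down on the grip's upper face. It starts open, the lever 1.14 rad above level.
- clamp: Body of the toggle clamp, steel, 50 x 74 mm; origin at its underside, at y = -50, z = 12 mm of the fixture; axes as the fixture's. The red grip is set at an angle to the steel lever, bent up or down by up to 0.23 rad about the point 45 mm from the pivot, different each time and not reported (rigid in use): how far the grip must be pushed, to 12 mm either way, has to be felt or seen.
- block: Aluminium spray manifold block, 120 (x) by 40 (y) by 30 mm high, about 0.4 kg, four brass nozzles 4 mm high on top. It lies loose in the channel, 15 to 45 mm short of the stop, its x axis along the fixture's x. Origin at the centre of its underside; flush on the stop that is at x = 0, y = 30, z = 12 mm of the fixture.
- pad: Black rubber pad, 20 mm across, on a sprung spindle on the clamp arm; origin where the spindle meets the arm (z about 122 mm open, 65 mm shut), 31 mm from the pad's face. Arm pivot at y = -38, z = 65 mm of the fixture, pad 68 mm from it. Shut, it presses on the middle of the block with some 35 N. The arm hardly moves over the last 0.15 rad of the handle.
- lever_end (a point): Outer end of the steel lever, on its centre line, 45 mm from the pivot, where the red grip begins; moves with the handle. Pushed 100 mm from the pivot the handle is light (1 to 3 N) for 0.65 rad, then rises to about 10 N, eases to nothing at the dead point (lever 0.19 rad above level), locks on a hard stop 0.03 rad (about 3 mm) further. Short of the dead point it springs back when let go.
- bottle: White detergent bottle with a blue cap, 64 mm across, 160 mm tall, standing beside the work; origin at the centre of its base.
- beaker: Steel beaker, 80 mm across, 90 mm tall; origin at the centre of its base.
- brush: Cleaning brush lying on the table; origin on its underside, near its middle.
Mind the look-alikes: they are no part of the job. Of the things like the block, leave any that is blue, green or orange; of the rest the larger one is meant.

How it is judged:
On the way, in this order (a step that is already met when the one before it is completed fails the run):
1. the block is flush against the end stop (gap under 2 mm) while the clamp is still open (pad raised) (x of block in the frame of fixture above -0.002 m and height (world z) of pad above 0.1 m), for 0.2 s.
2. the clamp has been swung shut and its pad presses on the block (contact force between pad and block above 25 N), for 0.2 s.
At the end, for the whole second after the job is handed in: The block lies flat in its channel, at rest, with less than 2 mm of gap to the end stop and straight to 0.06 rad; the clamp is locked past its dead point: with the handle let go, the pad keeps pressing on the block with more than 25 N (x of block in the frame of fixture above -0.002 m and z of block in the frame of fixture below 0.015 m and angle between the x axis of block and the x axis of fixture, either way round below 0.06 rad and contact force between pad and block above 25 N and linear speed of block below 0.01 m/s); the robot touches nothing.
It fails at once if the robot pushes on the block with more than 22 N (contact force between any of the fingers, the arm and block above 22 N).
It fails at once if the robot pushes on the fixture or its clamp and handle with more than 22 N (contact force between any of the fingers, the arm and fixture above 22 N).
It fails at once if the bottle, the beaker or the brush is moved by more than 20 mm (distance of any of bottle, beaker, brush from where it was at the start of the episode above 0.02 m).
It also fails if it takes over 70 s, if anything falls off the work surface, if the arm or the gripper's body presses on something with over 40 N, if the wrist force passes 120 N, or if a joint passes its speed limit or range.

## Working session

There is one attempt and no reset: what is moved stays moved. The work goes in short steps, each a Python script; the robot and the scene stay as the last script left them, time stands still between calls to the robot, and variables do not carry over. Pictures are saved under pics/ and viewed, at most 10 in all, crops included, and the job is handed in when it is done.

```bash
mkdir -p pics; ls; python3 - <<'E'
from cell import manip,cams
import cv2,numpy as np
for n in("scene","top"):
    c=cams.capture(n); cv2.imwrite(f"pics/{n}0.png",c["image"]); np.savez(f"{n}0.npz",**c); print(n,c["position"],c["orientation"],c["intrinsics"].tolist())
s=manip.state();print(s)
E
```

```text
pics
scene [1.19963701 0.30616784 1.23205367] [-1.41154548 -2.42798341  0.6561837 ] [[494.5161806071268, 0.0, 313.7839493549789], [0.0, 494.5161806071268, 201.95907161406578], [0.0, 0.0, 1.0]]
top [ 0.39285453 -0.02430796  1.38629976] [-2.12547654  2.12864372 -0.20807835] [[505.413235560994, 0.0, 319.96042377435907], [0.0, 505.413235560994, 193.30051043499566], [0.0, 0.0, 1.0]]
{'clock': 0.1, 'joint_pos': array([ 1.22207263e+00,  2.64664313e-01,  1.60521276e+00, -2.42068685e-05,
        1.27372080e+00, -3.69188065e-02]), 'joint_velocities': array([-0.00167289, -0.00107537, -0.00391292,  0.0006168 ,  0.00055678,
        0.00076369]), 'tau': array([-4.51462947e-04, -5.03616929e+01, -3.58071291e+01,  7.30793690e-02,
        2.33520049e-02, -9.50176991e-05]), 'tool_pos': array([0.2068775 , 0.64184512, 0.23753495]), 'tcp_rot': array([-4.87732908e-01, -3.10313388e+00,  3.09802657e-03]), 'contact_force': array([ 0.52343295,  0.46647535, -0.14706468]), 'moment': array([ 0.07145662,  0.04465721, -0.00351859]), 'grasp_force': 0.0, 'gripper_width': 0.08793476413760928}
```

View pics/scene0.png

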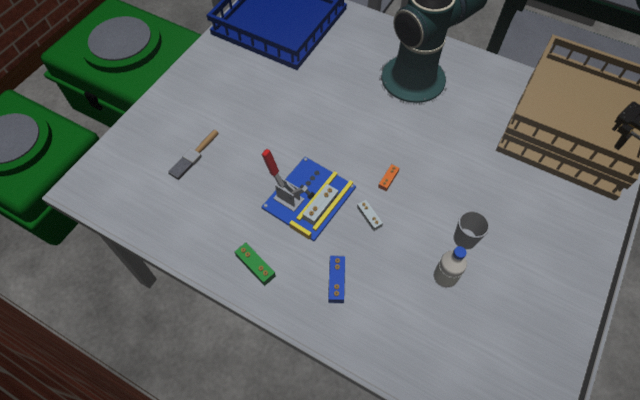

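View pics/top0.png

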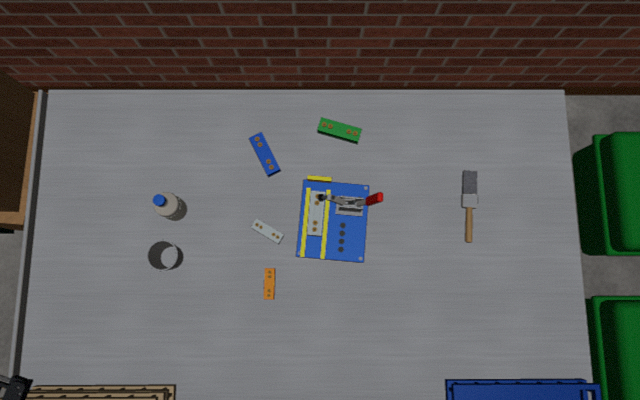

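The top view shows the fixture around (335,220): the yellow stop at (320,179), the white block at (316,213) in the channel, and the red grip at (374,199) pointing right. The bottle and beaker are far left, the brush is far right. The small white block at (268,231) is a look-alike. Next I'll get poses from the point clouds.

```bash
cat > h.py <<'E'
import numpy as np,cv2
from scipy.spatial.transform import Rotation as R
def cloud(c,T=None):
    """world points (H,W,3) and HSV"""
    K=c["intrinsics"];z=c["z_map"];v,u=np.indices(z.shape)
    p=np.stack([(u-K[0,2])/K[0,0]*z,(v-K[1,2])/K[1,1]*z,z],-1)
    if T is None: T=np.eye(4);T[:3,:3]=R.from_rotvec(c["orientation"]).as_matrix();T[:3,3]=c["position"]
    return p@T[:3,:3].T+T[:3,3],cv2.cvtColor(c["image"],cv2.COLOR_BGR2HSV)
def masks(P,H):
    h,s,v=[H[...,i].astype(int) for i in range(3)];ok=P[...,2]>-.05
    m=dict(blue=(h>100)&(h<130)&(s>120),yel=(h>20)&(h<35)&(s>120),red=((h<6)|(h>174))&(s>150),white=(s<40)&(v>150))
    return {k:x&ok for k,x in m.items()}
E
python3 - <<'E'
from h import *
for n in("top","scene"):
    c=dict(np.load(n+"0.npz"));P,H=cloud(c);m=masks(P,H)
    print(n,"table z",np.median(P[300:330,300:340,2]) if n=="top" else np.median(P[120:140,300:340,2]))
    b=m["blue"]|m["yel"]; near=np.hypot(P[...,0]-.33,P[...,1]+.06)<.2
    for k in m:
        q=P[m[k]&near]; print(k,len(q),q.mean(0) if len(q) else '',np.percentile(q,[1,50,99],axis=0).round(3).tolist() if len(q) else '')
    _,l,st,ce=cv2.connectedComponentsWithStats(m["blue"].astype(np.uint8))
    for i in range(1,len(st)):
        if st[i,4]>300:
            q=P[l==i];q=q[abs(q[:,2]-.012)<.008]
            if len(q)>100:print(ce[i],cv2.minAreaRect(q[:,:2].astype(np.float32)*1000),np.median(q[:,2]))
    for k in("yel","white"):
      _,l,st,ce=cv2.connectedComponentsWithStats(m[k].astype(np.uint8))
      for i in range(1,len(st)):
        if 30<st[i,4]<3000:
            q=P[l==i]; print(k,ce[i],cv2.minAreaRect(q[:,:2].astype(np.float32)*1000),np.median(q[:,2]))
E
```

```text
top table z -0.00015084235610218766
blue 1039 [ 0.49425181 -0.07256001  0.04782706] [[0.393, -0.152, 0.005], [0.496, -0.076, 0.012], [0.528, 0.027, 1.386]]
yel 132 [ 0.49574322 -0.01683553  0.04261104] [[0.393, -0.049, 0.016], [0.498, -0.038, 0.022], [0.528, 0.1, 0.965]]
red 11 [ 0.39285453 -0.02430796  1.38629976] [[0.393, -0.024, 1.386], [0.393, -0.024, 1.386], [0.393, -0.024, 1.386]]
white 3 [ 0.42266901 -0.02804334  0.93124977] [[0.393, -0.035, 0.048], [0.393, -0.024, 1.386], [0.481, -0.024, 1.386]]
[329.62458101 196.11284916] ((578.7933349609375, -70.41593933105469), (182.0628204345703, 214.2696533203125), 84.60076141357422) 0.012383900880521548
[345.86500284 235.53885423] ((546.9310913085938, -107.67097473144531), (104.4312744140625, 157.3822784423828), 84.72956848144531) 0.012145696706537756
[312.85321101 246.39755352] ((506.2991943359375, -16.345518112182617), (40.49641418457031, 59.634056091308594), 85.01068115234375) 0.01195413606430673
[521.18339895 389.33530184] ((136.84422302246094, -539.463623046875), (362.0756530761719, 51.181495666503906), 89.79891967773438) 0.0078186
[... 3459 characters left out ...]
19049072266, 21.082361221313477), 64.40499114990234) -0.00028487915605868164
white [162.84507042 266.12676056] ((955.2831420898438, -307.7359619140625), (7.616506576538086, 82.93727111816406), 0.9123285412788391) -0.0007007138011057013
white [241.82142857 311.76785714] ((954.4063110351562, -52.61948013305664), (82.84754943847656, 6.69570779800415), 89.4704818725586) -0.0008769532265298086
white [453.55111111 370.90666667] ((827.4423828125, 465.352783203125), (85.19314575195312, 34.54921340942383), 88.82566833496094) -0.0003473148909982626
white [505.05263158 366.02631579] ((753.4465942382812, 575.80908203125), (38.54136657714844, 11.264732360839844), 86.43891906738281) -0.0003990120902227501
```

```bash
cat >> h.py <<'E'
yaw=np.radians(-5.4);O=np.array([.6225,-.0581,0]);RF=R.from_euler('z',yaw)
f2w=lambda p:RF.apply(p)+O
w2f=lambda p:RF.inv().apply(np.asarray(p)-O)
E
python3 - <<'E'
from h import *
A=[]
for n in("top","scene"):
    c=dict(np.load(n+"0.npz"));P,H=cloud(c);m=masks(P,H)
    near=np.hypot(P[...,0]-.61,P[...,1]+.2)<.12
    q=w2f(P[m["red"]&near])*1000; print(n,len(q),q.mean(0).round(1),q.min(0).round(),q.max(0).round())
    yz=q[:,1:]; d=np.linalg.svd(yz-yz.mean(0),full_matrices=False)[2][0]; print("angle",np.arctan2(abs(d[1]),abs(d[0])))
    for z in range(100,210,10):
        s=q[abs(q[:,2]-z)<5]
        if len(s):print(z,len(s),s[:,0].mean().round(1),np.percentile(s[:,1],[5,50,95]).round(1))
    w=m["white"]&(np.hypot(P[...,0]-.59,P[...,1]+.025)<.12)&(abs(P[...,2]-.042)<.006);q=w2f(P[w])*1000;q=q[(q[:,1]>8)&(q[:,1]<52)]
    print("block",np.percentile(q,[1,99],axis=0).round(1))
E
```

```text
top 143 [  -2.6 -109.6  173.2] [ -13. -127.  126.] [ 11. -93. 199.]
angle 1.181935513143517
130 7 -3.7 [-96.2 -94.  -93.5]
140 17 -3.2 [-101.2  -97.7  -95.2]
150 12 -4.0 [-103.  -100.2  -97.3]
160 11 -5.8 [-106.1 -103.  -100.9]
170 15 -3.8 [-110.3 -104.8 -102.3]
180 19 -0.9 [-112.1 -108.5 -105.9]
190 50 -1.9 [-126.3 -118.9 -111.6]
200 12 -1.3 [-122.5 -117.9 -114.7]
block [[-87.3  13.8  36.5]
 [ 27.   48.9  47.7]]
scene 150 [   0.2 -108.8  162.3] [ -10. -128.  116.] [  9. -94. 198.]
angle 1.252811105750077
120 9 0.8 [-97.  -95.8 -93.9]
130 16 0.4 [-102.3  -98.1  -96.1]
140 20 -0.9 [-104.6 -102.   -97.8]
150 17 -0.3 [-108.4 -104.5 -101.6]
160 13 -0.4 [-109.9 -108.2 -105. ]
170 20 -0.3 [-114.2 -111.3 -107.5]
180 16 0.4 [-116.6 -113.7 -109.9]
190 30 1.1 [-126.4 -117.8 -114. ]
200 9 1.0 [-124.5 -120.9 -116. ]
block [[-87.8  11.6  36.6]
 [ 25.3  48.5  46.8]]
```

Face slope in both clouds gives a grip angle of about 1.28 rad, so the bend is about +0.14. The block's trailing end is at fixture x ≈ -88. I'll check IK for both the push and the press, then slide the block.

```bash
cat >> h.py <<'E'
def rot(x,y,z): return (RF*R.from_matrix(np.array([x,y,z]).T)).as_rotvec()
def block_pose(x,t=.35,z=.032):
    c,s=np.cos(t),np.sin(t)
    return f2w(np.array([x-.009*c,.03,z-.009*s])),rot([-c,0,-s],[0,1,0],[s,0,-c])
def handle_pose(phi,lift=0,b=.14,s=.066,sg=1,tmax=.6):
    """finger tip's outer corner on the grip's upper face, lever at phi"""
    g=phi+b;t=min(tmax,g-.03);u=lambda a:np.array([0,-np.cos(a),np.sin(a)]);n=np.array([0,np.sin(g),np.cos(g)])
    p=np.array([0,-.08,.071])+.045*u(phi)+s*u(g)+(.008+lift)*n
    c,q=np.cos(t),np.sin(t);zt=np.array([0,-q,-c]);yt=np.array([sg,0,0]);
    return f2w(p-.009*np.array([0,-c,q])),rot(np.cross(yt,zt),yt,zt),RF.apply(n)
E
python3 - <<'E'
from h import *
from cell import manip,inverse_kinematics as ik
for x,z in((-.11,.25),(-.11,.032),(-.06,.032)): print(x,np.round(ik(*block_pose(x,z=z)),2))
for sg in(1,-1):
    for ph,l in((1.14,.03),(1.14,0),(.6,0),(.16,0)):
        q=ik(*handle_pose(ph,l,sg=sg)[:2]);print(sg,ph,None if q is None else np.round(q,2))
E
```

```text
-0.11 [-0.08 -0.29  2.18 -0.01  0.91 -1.55]
-0.11 [-0.08  0.01  2.38 -0.01  0.4  -1.54]
-0.06 [-0.08  0.1   2.28 -0.01  0.41 -1.55]
1 1.14 [ 0.05  0.29  1.8  -0.63  1.23  0.42]
1 1.14 [ 0.01  0.29  1.82 -0.65  1.19  0.4 ]
1 0.6 [-0.07  0.31  1.85 -0.68  1.11  0.38]
1 0.16 [-0.27  0.31  1.84 -0.32  0.97  0.01]
-1 1.14 None
-1 1.14 None
-1 0.6 None
-1 0.16 None
```

```bash
python3 - <<'E'
from h import *
from cell import manip,cams
manip.move_linear(np.array(manip.state()["tool_pos"])+[0,0,.06],rate=.2)
manip.set_gripper(0)
manip.move_pose(*block_pose(-.115,z=.25))
manip.move_linear(block_pose(-.115)[0],rate=.2)
manip.dwell(.3)
ax=RF.apply([1,0,0])
F=lambda:np.mean([(manip.dwell(.02),manip.state()["contact_force"]@ax)[1] for _ in range(3)])
f0=F();print("bias",f0,manip.state()["clock"]);log=[]
x=-.097
manip.move_linear(block_pose(x)[0],rate=.05)
while x<-.050:
    x+=.002 if x<-.066 else .0005
    manip.move_linear(block_pose(x)[0],rate=.03)
    f=f0-F() ;log.append((round(x*1000,1),round(float(f),1)))
    if f>6:break
print(log,manip.state()["clock"],w2f(manip.state()["tool_pos"]))
c=cams.capture("top");cv2.imwrite("pics/top1.png",cv2.resize(c["image"][150:280,250:430],None,fx=4,fy=4))
P,H=cloud(c);m=masks(P,H);q=w2f(P[m["white"]])*1000;q=q[(abs(q[:,1]-30)<22)&(abs(q[:,2]-42)<6)&(abs(q[:,0])<110)];print(np.percentile(q,[1,99],axis=0).round(1))
E
```

```text
bias -0.3200078106991497 5.9833
[(-95.0, -0.6), (-93.0, 0.6), (-91.0, 4.9), (-89.0, 2.2), (-87.0, 1.5), (-85.0, 1.7), (-83.0, 1.0), (-81.0, 1.7), (-79.0, 1.8), (-77.0, 1.0), (-75.0, 1.4), (-73.0, 1.8), (-71.0, 1.8), (-69.0, 1.9), (-67.0, 1.4), (-65.0, 1.3), (-64.5, 2.7), (-64.0, 2.7), (-63.5, 2.3), (-63.0, 2.3), (-62.5, 2.0), (-62.0, 3.6), (-61.5, 5.5), (-61.0, 6.8)] 13.6917 [-0.07042357  0.02999989  0.0285949 ]
[[-56.7  14.   36.5]
 [ 57.5  49.1  47.4]]
```

View pics/top1.png

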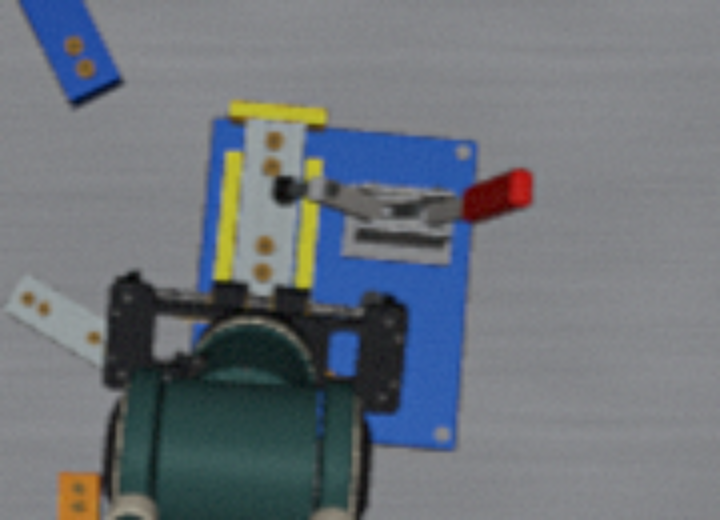

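The block's leading end now meets the yellow stop (crop pixel 275,122) and the clamp is still open. Now the handle.

```bash
python3 - <<'E'
from h import *
from cell import manip,cams
manip.move_linear(block_pose(-.09)[0],rate=.1)
manip.move_linear(block_pose(-.11,z=.30)[0],rate=.25)
p,r,n=handle_pose(1.14,.02)
manip.move_pose(p+[0,0,.13],r)
manip.move_linear(p,rate=.15)
manip.dwell(.3)
F=lambda:np.mean([(manip.dwell(.02),manip.state()["contact_force"])[1] for _ in range(3)],axis=0)
s=manip.state();print(F(),s["clock"],s["gripper_width"],w2f(s["tool_pos"]),w2f(p))
c=cams.capture("scene");cv2.imwrite("pics/s2.png",cv2.resize(c["image"][100:250,220:420],None,fx=4,fy=4))
E
```

```text
[ 0.10223705  0.39191225 -0.09872183] 18.3333 0.0005441767662222633 [ 0.00046347 -0.08337702  0.17896308] [ 1.91657987e-17 -8.34624919e-02  1.78063798e-01]
```

View pics/s2.png

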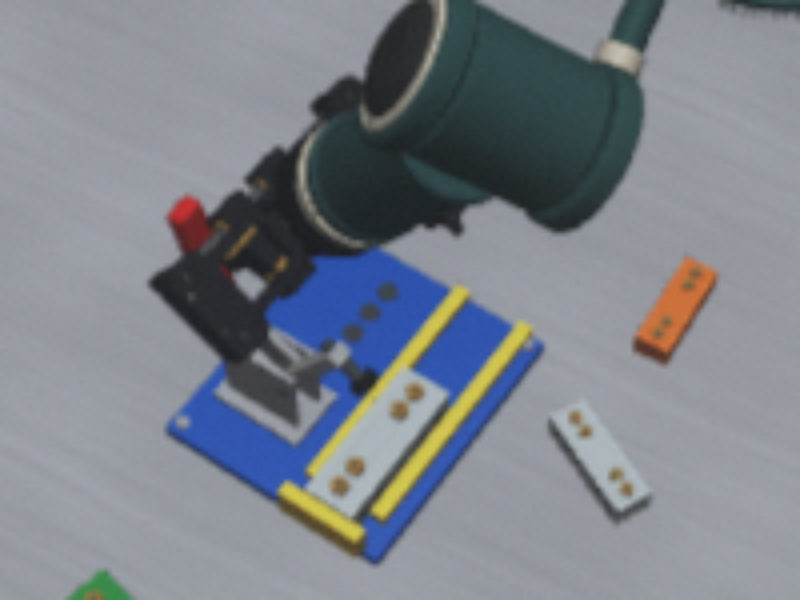

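The block (crop pixels 310–450, 370–510) sits against the stop, and the fingertips are next to the red grip, with nothing else touching. Now I'll press with force monitoring.

```bash
python3 - <<'E'
from h import *
from cell import manip,cams
def F():
    a=[]
    for _ in range(3): manip.dwell(.02);a.append(manip.state()["contact_force"])
    return np.mean(a,axis=0)
b0=F();log=[];peak=0;past=False;phi=1.14;why="end"
manip.move_linear(handle_pose(1.14,.006)[0],rate=.05)
while phi>.06:
    phi-=.03 if phi>.5 else .015 if phi>.27 else .005
    p,r,n=handle_pose(phi);manip.move_linear(p,rate=.05,rot=r)
    d=F()-b0;f=d@n;e=(manip.state()["tool_pos"]-p)@n*1000
    log.append((round(phi,3),round(float(f),1),round(float(np.linalg.norm(d)),1),round(float(e),1)))
    peak=max(peak,f)
    if phi<.4 and peak>6 and f<3: past=True
    if np.linalg.norm(d)>15: why="force";break
    if past and f>7: why="stop felt";break
print(why,*log,manip.state()["clock"],sep="\n")
E
```

```text
stop felt
(1.11, -0.2, 0.3, -0.3)
(1.08, -0.8, 0.8, -0.1)
(1.05, -1.0, 1.0, -0.2)
(1.02, -1.0, 1.0, -0.2)
(0.99, -0.5, 1.1, -0.2)
(0.96, -0.6, 0.6, -0.2)
(0.93, -0.1, 0.4, -0.2)
(0.9, 0.4, 0.7, -0.2)
(0.87, -0.5, 0.8, -0.2)
(0.84, -0.5, 0.6, -0.2)
(0.81, -0.4, 0.4, -0.2)
(0.78, -0.1, 0.3, -0.2)
(0.75, -1.1, 1.2, -0.2)
(0.72, -0.5, 0.8, -0.2)
(0.69, -0.5, 1.0, -0.2)
(0.66, -0.6, 0.9, -0.2)
(0.63, -0.6, 0.7, -0.2)
(0.6, -0.4, 0.9, -0.2)
(0.57, -0.7, 0.9, -0.2)
(0.54, -0.0, 0.4, -0.2)
(0.51, -0.1, 0.6, -0.2)
(0.48, 1.2, 1.6, 0.1)
(0.465, 2.9, 2.9, 0.2)
(0.45, 3.7, 3.7, 0.2)
(0.435, 5.3, 5.3, 0.2)
(0.42, 5.9, 6.0, 0.2)
(0.405, 6.2, 6.2, 0.2)
(0.39, 6.2, 6.3, 0.3)
(0.375, 6.2, 6.3, 0.4)
(0.36, 7.1, 7.1, 0.4)
(0.345, 7.0, 7.1, 0.5)
(0.33, 6.3, 6.4, 0.4)
(0.315, 6.6, 6.6, 0.4)
(0.3, 6.4, 6.5, 0.3)
(0.285, 6.1, 6.1, 0.3)
(0.27, 5.6, 5.6, 0.1)
(0.265, 5.5, 5.6, 0.1)
(0.26, 4.4, 4.6, 0.0)
(0.255, 4.6, 5.0, -0.0)
(0.25, 3.9, 4.9, -0.0)
(0.245, 3.9, 5.1, 0.0)
(0.24, 4.1, 5.0, -0.0)
(0.235, 3.5, 4.9, -0.1)
(0.23, 3.0, 4.7, -0.1)
(0.225, 2.6, 4.3, -0.2)
(0.22, 2.0, 3.1, -0.2)
(0.215, 1.9, 2.6, -0.2)
(0.21, 2.1, 2.8, -0.2)
(0.205, 1.0, 2.2, -0.2)
(0.2, 0.7, 1.7, -0.2)
(0.195, 0.6, 0.8, -0.2)
(0.19, 0.3, 0.4, -0.2)
(0.185, 0.3, 1.3, -0.2)
(0.18, -0.0, 0.9, -0.2)
(0.175, -0.4, 0.9, -0.1)
(0.17, 0.0, 0.7, -0.1)
(0.165, -0.4, 0.5, -0.0)
(0.16, 1.0, 1.1, 0.1)
(0.155, 5.2, 5.4, 0.5)
(0.15, 8.5, 8.8, 1.0)
37.0
```

The force curve fits: a 7 N hump, zero at the dead point (0.19), then the hard stop at 0.157. Next I'll retreat and look.

```bash
python3 - <<'E'
from h import *
from cell import manip,cams
p,r,n=handle_pose(.15)
manip.move_linear(p+.03*n,rate=.06)
manip.move_linear(p+.03*n+[-.12,-.02,.2],rate=.2)
manip.dwell(.5)
c=cams.capture("scene");cv2.imwrite("pics/s3.png",cv2.resize(c["image"][100:250,220:420],None,fx=4,fy=4))
P,H=cloud(c);m=masks(P,H);q=w2f(P[m["red"]])*1000;q=q[(np.abs(q[:,0])<40)&(abs(q[:,1]+150)<80)];print(len(q),q.min(0),q.max(0))
s=manip.state();print(s["contact_force"],s["clock"])
E
```

```text
210 [ -11.29781141 -203.19478089   79.99483919] [  11.52910977 -125.40446458  110.32110856]
[-0.75620327 -0.08545238 -0.09930889] 39.5167
```

View pics/s3.png

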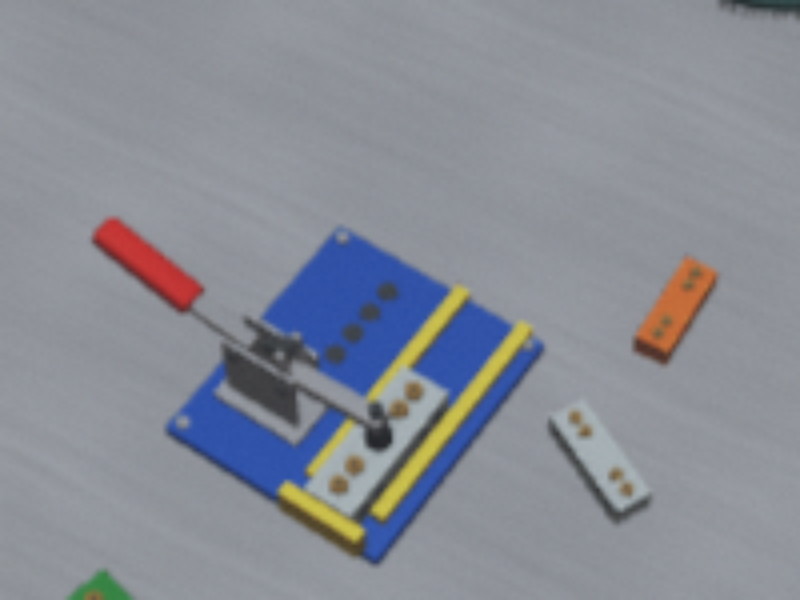

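The handle has stayed down (grip at 145,262), the pad presses mid-block (378,435), and the block is flush on the stop (320,510). The robot is clear of everything.

```bash
python3 -c "
from cell import order
print(order.close_job())"
```

```text
the job is handed in; nothing more can be done
None
```

The job is handed in after about 40 s of the 70 s: the block is flush on the end stop, the clamp is locked past its dead point with its pad on the block, no measured push exceeded 9 N, and the robot is clear of everything; the hand-in returned no verdict, and the pad's force on the block could not be measured directly.

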